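# Present the die dish and hold the sprung die chest open at its index

### The job

I am about to move the crimping dies from the round dish into the chest. Slide the dish along the bench, without lifting or tipping it, until it stands inside the painted ring, then raise the chest's sprung lid by its bar handle until it lines up with the index arm on the chest's side, and keep it there: finish while still holding the lid at that angle. Leave the index arm, the bin, the ferrule and the spanner as they are.

Things in the scene. Friction and masses are not known exactly. Their poses are not given: they have to be found in the camera images.
- die_dish: loose round dark steel dish, a flat disc 120 mm across and 22 mm high, with eight upright steel die blocks (24 x 18 mm, tops at 48 mm) in a ring on it, reaching 52 mm from the axis, and a 20 mm brass hub (top at 52 mm) in the middle; 0.65 to 1.2 kg. Origin: centre of its underside. It slides on the bench.
- ring_mark: thin white ring painted on the grey bench (nothing to bump into), inner diameter 150 mm, outer 164 mm. Origin: its centre on the bench.
- die_chest: blue steel chest fixed to the bench, 180 mm deep (its x) by 200 mm wide (its y) by 100 mm high, with a blue lid hinged along its far (+x) top edge. Origin: centre of its underside; its x points from the front (handle side) to the hinge, z up; it is turned about the vertical by up to 20 degrees. Its left (+y) side carries the index arm and a fixed thin aluminium sector.
- lid_panel: the lid, a steel plate 184 x 204 x 6 mm with its bar handle, 0.4 kg. Origin: on the hinge axis, mid-width; its x lies in the plate's plane and points from the front edge to the hinge, y along the hinge, z out of its upper face. The plate runs from the hinge 184 mm to -x.
- lid_handle (a point): middle of the lid's steel bar handle: a round bar 12 mm thick, 110 mm long along the hinge direction (y of the lid), on two 12 mm posts at its ends. It lies 150 mm from the hinge axis along the plate (lid frame -0.150, 0, 0.038), so 35 mm above the plate's upper face and 141 mm above the bench when shut.
- lid_hinge (a point): point on the lid's hinge axis, mid-width: 90 mm behind the chest's centre, 103 mm above the bench. Axes as the lid's.
- lid (a joint): lid angle in rad: 0 shut (level), growing as the front edge rises, stop at 1.4. A spring and the weight shut it: closing moment about 0.85 N m when shut and 1.2 N m at 0.7 rad (about 6 to 8 N at the handle); it falls shut when let go.
- index (a joint): angle in rad of the index arm, counted like the lid's, set between 0.45 and 0.85: the lid is at the mark when both angles are equal. A stiff joint, it stays where it is set. The fixed aluminium sector beside it (arc of 125 mm radius about the hinge, top stay at 1.32 rad) is no mark: the index is the bar with the black knob.
- index_tip (a point): free end of the index arm: a slim steel bar 6 mm wide, 8 mm thick, with a small black clamp knob on its outer face, pivoted on the lid's hinge axis 126 mm to the left (+y) of the chest's middle and reaching 180 mm from the axis. Its x points from the tip to the pivot; at the mark the lid plate is parallel to it and level with it seen from the side.
- parts_bin: bystander: open red plastic bin 90 x 120 x 55 mm, beyond the ring. Origin: centre of its underside.
- ferrule: bystander: steel ferrule standing upright, 38 mm across, 55 mm high, towards the robot from the chest and the ring. Origin: centre of its underside.
- spanner: bystander: steel spanner about 180 mm long lying on the bench to the left of the chest. Origin: under its middle.
There are look-alikes about, which are no part of the job. Several things look just like the die_dish: the one meant starts farthest to the robot's left.

How it is judged:
On the way, in this order (a step that is already met when the one before it is completed fails the run):
1. the dish stands inside the painted ring, the lid still shut (horizontal distance between die_dish and ring_mark below 0.017 m and linear speed of die_dish below 0.02 m/s and value of joint lid below 0.15 rad), for 0.2 s.
2. the robot holds the lid at the index (angle between the x axis of lid_panel and the x axis of index_tip, either way round below 0.08 rad and contact force between any of the fingers, the arm and lid_panel above 1.5 N), for 0.3 s.
At the end, for the whole second after the job is handed in: The dish rests flat on the bench with its centre within 17 mm of the ring's centre, and the robot alone holds the lid still (under 0.1 rad/s), within 0.08 rad of the index arm's angle, touching it with more than 1.5 N (all of step 2 and horizontal distance between die_dish and ring_mark below 0.017 m and height (world z) of die_dish below 0.006 m and angle between die_dish's own z axis and vertical below 0.1 rad and linear speed of die_dish below 0.02 m/s and velocity of joint lid between -0.1 and 0.1 rad/s and contact force between lid_panel and die_dish below 0.3 N and contact force between lid_panel and parts_bin below 0.3 N and contact force between lid_panel and ferrule below 0.3 N and contact force between lid_panel and spanner below 0.3 N); the arm keeps its last pose, push and grip.
It fails at once if the dish was lifted or tipped (height (world z) of die_dish above 0.012 m or angle between die_dish's own z axis and vertical above 0.25 rad).
It fails at once if the index arm was moved (distance of index_tip from where it was at the start of the episode above 0.012 m).
It fails at once if a bystander was disturbed (distance of any of parts_bin, ferrule, spanner from where it was at the start of the episode above 0.03 m).
It also fails if it takes over 64 s, if anything falls off the work surface, if the arm or the gripper's body presses on something with over 40 N, if the wrist force passes 120 N, or if a joint passes its speed limit or range.

### The arm

A 7-joint arm with a two-finger parallel gripper is mounted at the origin on the work surface. World frame = base frame: x ahead of the robot, y to its left, z up, the work surface at z = 0. Lengths are in m, angles in rad, forces in N, time in s.
With the tool pointing down it reaches from about 0.4 to 0.85 m from the base axis. Payload 10.4 kg.
Tool frame: the origin (TCP) lies where the fingers leave the gripper's body, on its centre line; the fingertips stand 73 mm ahead of it and the grasp point (between the pads) lies 54 mm ahead of it; z points along the fingers, y is the line along which they close (so a half turn about z gives the same grasp; the last joint's range is limited). The gripper opens to 85 mm and grips with 20 to 120 N. Pads are 22 mm wide; open, the fingers measure 114 mm over their backs; the gripper's body (76 mm by 85 mm) begins 54 mm behind the grasp point. The pads swing forward as they close: fully open they stand 13 mm farther back than shut.
Start: joints at [-1.252, 0.332, -0.065, 1.46, 0.022, 1.35, -0.088], TCP at [0.209, 0.589, 0.304] pointing down, gripper open.
Joint ranges: [-2.6, 2.6], [-0.5, 2.12], [-1.47, 1.34], [0.16, 2.42], [-1.27, 4.41], [0.06, 2.06], [-2.6, 2.6]. Speed limits (rad/s): [2.22, 2.22, 2.79, 2.79, 3.14, 3.14, 3.14].

### API

Orientations are given as a unit quaternion [x, y, z, w].
In Python, from workcell import manip, camera gives the robot as it stands. The module is installed in compiled form; this text tells all that it offers.
- The arm moves only by the shell command python3 -m creep 'ROWS' [OPENING] [FORCE]. ROWS is JSON, a list of rows, each a list of 2 entries, a list of its own where there are three numbers: the shift along the tool's x, y, z in mm, then the turn about the tool's z in rad. In form: [[[tx, ty, tz], twist], ...]. A call has 1 to 5 rows; each row is the pose to reach, as a shift and turn from the pose commanded when the call began, along the tool's axes at that moment; what a row does not reach only later rows make up. A row lasts 1/12 s, in which the tool goes at most 41.7 mm and 7.16 degrees, less where a joint would pass 70% of its speed; a pose out of reach is approached as far as the arm can. A call with a gripper value outside its range is refused whole. OPENING is the opening, from 0 (shut) to 1 (fully open), set as the call begins (- or left out, the last holds). The fingers move at their own pace and stop on an object; FORCE is the grip in N (left out, the last holds). Time passes only in rows, so rows that repeat a pose let the fingers close. It gives the time, the measured TCP pose, the force, the opening and the grip force at its end, in the units of the state.
- manip.get_obs(): the state, without advancing time (a new reading comes with each control period).
- camera(name): name is "side" or "top" or "wrist"; returns a dict with "pixels" (480x640x3 uint8, red, green, blue), "z_map" (480x640 float32, m along the optical axis (not along the pixel's ray), 0 where there is no reading), "fx", "fy", "cx", "cy" (pixels), "distortion" ([k1, k2, p1, p2, k3] as OpenCV has them; the pictures are not rectified), "extrinsics" (4x4, takes a point from world to camera coordinates). Camera axes: x right, y down, z forward; pixel columns grow to the right and rows downward; lengths in m; the calibration is good to about 2 mm. A picture is of the moment at which its call begins.
- manip.hand_in(): hands the job in; it is judged then, once.
The state is a dict: "clock": time; "joint_pos": joint angles; "joint_velocities": joint speeds; "tau": joint torques, N m; "position": TCP position; "ee_rot": TCP orientation; "ft_force": force on the tool from outside, world axes, zero at the start; "torque": the same for the moment, N m; "grip_width": opening from 0.0 (shut) to 1.0 (fully open); "grasp_force": force on a finger pad.
Only numpy, scipy, OpenCV 4.12 (cv2) and the standard library are available. Lean on these libraries where they do the work, as an engineer would, in place of code of your own. Each camera call takes 0.05 s, during which the arm holds its last target. There are 200 camera calls.

## Working session

There is one attempt and no reset: what is moved stays moved. The work goes in short steps, Python scripts to look and compute and a shell command to move; the robot and the scene stay as the last step left them, time stands still between calls to the robot, and variables do not carry over. Pictures are saved under pics/ and viewed, at most 10 in all, crops included, and the job is handed in when it is done.

```bash
mkdir -p pics
cat > h.py <<'E'
import numpy as np, cv2
from workcell import manip, camera
def grab(n):
    c=camera(n); np.savez(f'{n}.npz',**{k:np.array(v) for k,v in c.items()}); return c
def K(c): return np.array([[c['fx'],0,c['cx']],[0,c['fy'],c['cy']],[0,0,1.]])
def ray(c,uv):
    p=cv2.undistortPoints(np.array(uv,float).reshape(-1,1,2),K(c),np.array(c['distortion'],float)).reshape(-1,2)
    T=np.array(c['extrinsics']);R,t=T[:3,:3],T[:3,3]
    return -R.T@t, np.c_[p,np.ones(len(p))]@R
def onplane(c,uv,z):
    o,d=ray(c,uv); return o+d*((z-o[2])/d[:,2])[:,None]
def depthpts(c,uv):
    uv=np.array(uv).reshape(-1,2); o,d=ray(c,uv); zz=c['z_map'][uv[:,1].astype(int),uv[:,0].astype(int)]
    return o+d*zz[:,None]
def proj(c,P):
    T=np.array(c['extrinsics'],float)
    return cv2.projectPoints(np.array(P,float).reshape(-1,1,3),cv2.Rodrigues(T[:3,:3])[0],T[:3,3],K(c),np.array(c['distortion'],float))[0].reshape(-1,2)
E
python3 - <<'E'
from h import *
for n in ('top','side'):
    c=grab(n); cv2.imwrite(f'pics/{n}0.png',c['pixels'][:,:,::-1])
    T=c['extrinsics'];print(n,-T[:3,:3].T@T[:3,3],T[2,:3])
s=manip.get_obs();print(s)
E
```

```text
top [0.36638683 0.01453581 1.66086109] [ 0.12680894  0.00133351 -0.99192626]
side [ 0.25486676 -1.07069262  1.02473692] [ 0.2168789   0.7412983  -0.63516957]
{'clock': 0.1, 'joint_pos': array([-1.25161604,  0.33281343, -0.06468033,  1.46085293,  0.02161215,
        1.34990064, -0.08849051]), 'joint_velocities': array([-1.02875333e-03, -1.53054680e-03,  6.06447529e-04, -2.37800784e-03,
       -2.73322260e-04, -7.15357772e-04, -7.09974461e-05]), 'tau': array([ 1.14826409e-03, -6.26748276e+01,  4.87609324e-02, -3.92420948e+01,
        1.62888563e-02,  6.99712764e-03, -2.65371810e-06]), 'position': array([0.20940977, 0.5886178 , 0.30319452]), 'ee_rot': array([ 1.70053305e-01,  9.85434658e-01, -6.35380557e-04, -7.11653282e-05]), 'ft_force': array([ 0.65207243, -0.18836041, -0.07761987]), 'torque': array([ 0.01932829, -0.01170963,  0.0485739 ]), 'grasp_force': 0.0, 'grip_width': 0.9990689221289405}
```

View pics/top0.png

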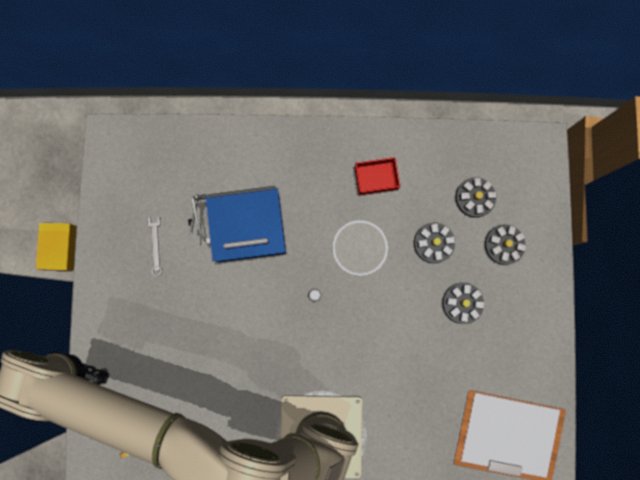

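View pics/side0.png

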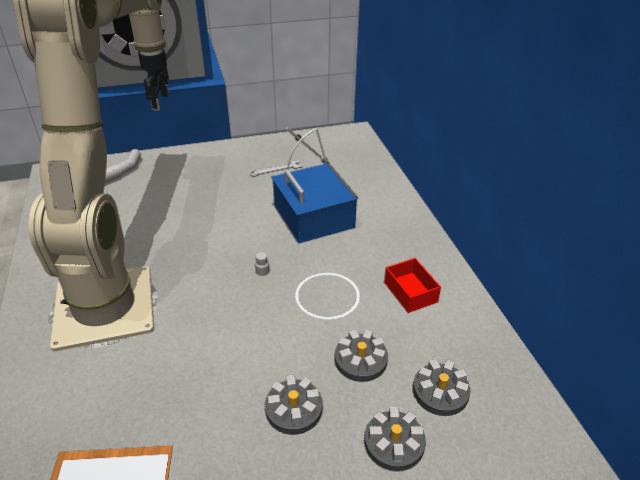

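The top picture shows four look-alike dishes at (436,242), (477,196), (506,244) and (464,302). Left is +y, so the leftmost one at (436,242) is the one meant. The ring is at (360,248), the chest at (245,225), the bin at (377,177), the ferrule at (315,295) and the spanner at (155,245). In the side picture, the index bar with its black knob is behind the chest, around (297,136)–(327,160).

```bash
cat > m0.py <<'E'
from h import *
c={k:v for k,v in np.load('top.npz').items()}
im=c['pixels']; hsv=cv2.cvtColor(im,cv2.COLOR_RGB2HSV)
def blobs(m,amin):
    n,l,s,ce=cv2.connectedComponentsWithStats(m.astype(np.uint8)); return [(i,s[i,4],ce[i]) for i in range(1,n) if s[i,4]>=amin],l
H,S,V=[hsv[...,i].astype(int) for i in range(3)]
b,_=blobs((H>15)&(H<35)&(S>120)&(V>90),8)
for i,a,u in b: print('hub',a,u.round(1),onplane(c,[u],.052)[0].round(4))
m=(V>185)&(S<25); m[:,:330]=0;m[:,392:]=0;m[:215]=0;m[280:]=0
ys,xs=np.nonzero(m); P=onplane(c,np.c_[xs,ys],0)[:,:2]
A=np.c_[2*P,np.ones(len(P))]; q=np.linalg.lstsq(A,(P**2).sum(1),rcond=None)[0]; print('ring',len(P),q[:2].round(4),np.sqrt(q[2]+q[:2]@q[:2]))
m=((H>100)&(H<125)&(S>120)&(V>60)); m[:150]=0;m[300:]=0;m[:,:180]=0;m[:,300:]=0
b,l=blobs(m,200); i=max(b,key=lambda t:t[1])[0]
ct=max(cv2.findContours((l==i).astype(np.uint8),0,1)[0],key=cv2.contourArea)
ys,xs=np.nonzero(l==i); Z=depthpts(c,np.c_[xs,ys]); print('bluez',np.percentile(Z[:,2],[10,50,90]))
k=Z[:,2]>.095; r=cv2.minAreaRect(onplane(c,np.c_[xs,ys][k],.106)[:,:2].astype(np.float32)); print('lid rect',r, cv2.boxPoints(r).round(4).tolist())
m=(V>150)&(S<60); m[:235]=0;m[250:]=0;m[:,:220]=0;m[:,275:]=0
ys,xs=np.nonzero(m); Q=onplane(c,np.c_[xs,ys],.145)[:,:2]; mu=Q.mean(0); w,v=np.linalg.eigh(np.cov(Q.T)); print('bar',len(Q),mu.round(4),np.degrees(np.arctan2(*v[::-1,1])),np.ptp(Q@v[:,1]))
print('ferrule',onplane(c,[[315,295]],.055)[0].round(3),'bin',onplane(c,[[377,177]],.03)[0].round(3))
cv2.imwrite('pics/crop1.png',cv2.resize(im[170:330,340:540,::-1],None,fx=4,fy=4-1,interpolation=3)[:,:800])
E
python3 m0.py
```

```text
hub 207 [637.7 122.8] [ 0.9378 -0.9595  0.052 ]
hub 434 [589.  146.1] [ 0.857  -0.7936  0.052 ]
hub 42 [478.5 194.8] [ 0.6989 -0.4473  0.052 ]
hub 81 [583.9 227.3] [ 0.6092 -0.764   0.052 ]
hub 1496 [ 52.9 246.2] [0.5264 0.7949 0.052 ]
hub 41 [436.1 241.3] [ 0.5604 -0.3206  0.052 ]
hub 43 [508.5 242.9] [ 0.5591 -0.5329  0.052 ]
hub 41 [465.5 302.8] [ 0.3856 -0.4041  0.052 ]
hub 24 [123.4 454.5] [-0.0594  0.5555  0.052 ]
ring 147 [ 0.545  -0.1051] 0.07795876306788774
bluez [0.10060483 0.10528579 0.1098944 ]
lid rect ((0.5922250747680664, 0.22235140204429626), (0.18247191607952118, 0.20212742686271667), 8.546310424804688) [[0.4869999885559082, 0.30869999527931213], [0.5170000195503235, 0.10890000313520432], [0.6974999904632568, 0.13600000739097595], [0.6674000024795532, 0.3359000086784363]]
bar 92 [0.5367 0.2145] 98.38297101057289 0.11182703749676891
ferrule [0.402 0.024 0.055] bin [ 0.751 -0.152  0.03 ]
```

View pics/crop1.png

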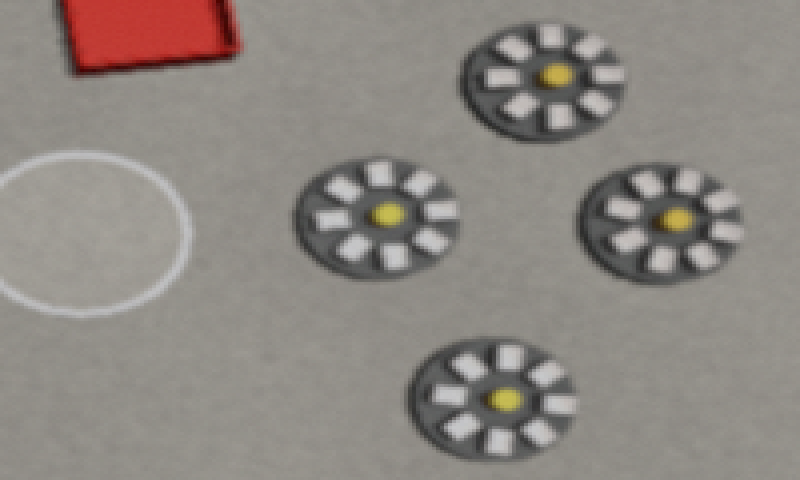

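The crop confirms it: the leftmost dish, at (436,242) in the full frame, has clear bench all round, and the ring is to its left. The measured positions are dish (0.560,-0.321), ring (0.545,-0.105) and chest yaw 8.5°. The handle at (0.537,0.214) agrees with the lid geometry. I'm moving to behind the dish.

```bash
python3 -m creep '[[[-136,-147,0],0],[[-136,-147,0],0],[[-136,-147,0],0],[[-136,-147,0],0],[[-136,-147,0],0]]' 1
python3 -m creep '[[[-136,-147,0],0],[[-136,-147,0],0],[[-136,-147,0],0],[[-136,-147,0],0],[[-136,-147,0],0]]'
python3 -m creep '[[[-90,-96,0],0],[[-90,-96,0],0],[[-90,-96,0],0],[[-90,-96,0],0],[[-90,-96,0],0]]'
python3 -m creep '[[[-116,-163,0],0],[[-116,-163,0],0],[[-116,-163,0],0],[[-116,-163,0],0],[[-116,-163,0],0]]'
python3 -m creep '[[[-116,-163,0],0],[[-116,-163,0],0],[[-116,-163,0],0],[[-116,-163,0],0],[[-116,-163,0],0]]'
python3 -m creep '[[[-73,-101,0],0.58],[[-73,-101,0],0.58],[[-73,-101,0],0.58],[[-73,-101,0],0.58],[[-73,-101,0],0.58]]'
python3 -m creep '[[[0,0,0],0.577],[[0,0,0],0.577],[[0,0,0],0.577],[[0,0,0],0.577],[[0,0,0],0.577]]'
```

```text
clock: 0.52
position: [0.2895, 0.4018, 0.3036]
ee_rot: [0.171, 0.985, -0.0, -0.0]
ft_force: [0.8, 0.5, 0.1]
grip_width: 1.0
grasp_force: 0.0
clock: 0.93
position: [0.3679, 0.2176, 0.3038]
ee_rot: [0.171, 0.985, 0.0, -0.0]
ft_force: [1.3, -0.4, 0.1]
grip_width: 0.998
grasp_force: 0.0
clock: 1.35
position: [0.4205, 0.0973, 0.3038]
ee_rot: [0.173, 0.985, 0.0, -0.0]
ft_force: [0.9, 1.1, 0.1]
grip_width: 0.998
grasp_force: 0.0
clock: 1.77
position: [0.4747, -0.0939, 0.304]
ee_rot: [0.17, 0.985, 0.0, 0.0]
ft_force: [-0.4, 0.4, -0.3]
grip_width: 0.998
grasp_force: 0.0
clock: 2.18
position: [0.5302, -0.2857, 0.3031]
ee_rot: [0.169, 0.986, 0.0, -0.0]
ft_force: [1.6, 0.8, 0.5]
grip_width: 1.001
grasp_force: 0.0
clock: 2.6
position: [0.564, -0.4061, 0.3013]
ee_rot: [0.449, 0.893, -0.001, -0.002]
ft_force: [0.6, 1.2, 0.1]
grip_width: 1.003
grasp_force: 0.0
clock: 3.02
position: [0.5654, -0.4025, 0.3026]
ee_rot: [0.683, 0.73, 0.001, -0.001]
ft_force: [0.2, -1.0, -0.1]
grip_width: 1.001
grasp_force: 0.0
```

```bash
python3 -m creep '[[[0,0,165],0],[[0,0,165],0],[[0,0,165],0],[[0,0,165],0],[[0,0,165],0]]'
python3 -m creep '[[[0,0,20],0],[[0,0,40],0],[[0,0,48],0],[[0,0,53],0],[[0,0,53],0]]'
python3 - <<'E'
from h import *
c=grab('side'); p=proj(c,[[.565,-.403,.02]])[0]; print(p); x,y=map(int,p)
im=c['pixels'][max(0,y-100):y+80,max(0,x-120):x+120,::-1]
w=camera('wrist')['pixels'][:,:,::-1]
a=cv2.resize(im,(560,420),interpolation=2); b=cv2.resize(w,(240,180)); o=np.zeros((420,800,3),np.uint8); o[:,:560]=a; o[:180,560:]=b; cv2.imwrite('pics/s1.png',o)
E
```

```text
clock: 3.43
position: [0.5627, -0.3995, 0.1295]
ee_rot: [0.681, 0.733, -0.0, -0.007]
ft_force: [-1.1, 1.0, -1.1]
grip_width: 1.001
grasp_force: 0.0
clock: 3.85
position: [0.5646, -0.4039, 0.0862]
ee_rot: [0.681, 0.732, 0.0, -0.0]
ft_force: [0.4, -0.5, -0.3]
grip_width: 1.0
grasp_force: 0.0
[374.01973794 382.12880433]
```

View pics/s1.png

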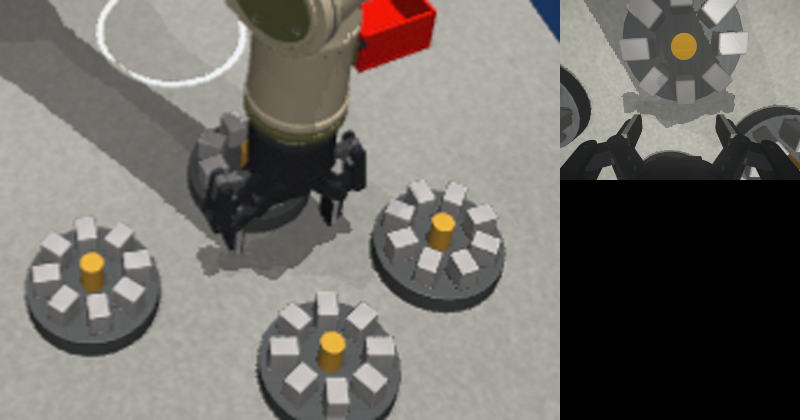

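The picture shows both fingers in clear bench behind the target dish: in the crop the dish is at (245,170) and the tips are at (235,240) and (335,220). The wrist inset shows the dish centred ahead. I'm lowering a little more while watching the force, then pushing.

```bash
python3 -m creep '[[[0,0,3],0],[[0,0,6],0],[[0,0,6],0]]'
python3 -m creep '[[[0,0,2],0],[[0,0,4],0],[[0,0,4],0]]'
python3 -m creep '[[[0,0,2],0],[[0,0,3],0],[[0,0,3],0]]'
```

```text
clock: 4.2
position: [0.564, -0.4043, 0.0797]
ee_rot: [0.681, 0.732, 0.0, -0.0]
ft_force: [0.4, -0.3, -0.5]
grip_width: 0.999
grasp_force: 0.0
clock: 4.45
position: [0.5639, -0.4043, 0.0754]
ee_rot: [0.681, 0.732, -0.0, -0.0]
ft_force: [-0.4, -0.3, -0.7]
grip_width: 0.998
grasp_force: 0.0
clock: 4.7
position: [0.564, -0.4044, 0.0725]
ee_rot: [0.681, 0.732, 0.0, -0.0]
ft_force: [-0.3, 0.1, -0.5]
grip_width: 1.001
grasp_force: 0.0
```

```bash
python3 -m creep '[[[8,0,0],0],[[16,0,0],0],[[23,0,0],0],[[30,0,0],0],[[37,0,0],0]]'
python3 -m creep '[[[8,0,0],0],[[16,0,0],0],[[24,0,0],0],[[32,0,0],0],[[40,0,0],0]]'
python3 -m creep '[[[10,0,0],0],[[20,0,0],0],[[30,0,0],0],[[40,0,0],0],[[50,0,0],0]]'
python3 -m creep '[[[10,0,0],0],[[20,0,0],0],[[30,0,0],0],[[40,0,0],0],[[50,0,0],0]]'
python3 -m creep '[[[10,0,0],0],[[19,0,0],0],[[26,0,0],0],[[31,0,0],0],[[33,0,0],0]]'
python3 - <<'E'
from h import *
print(manip.get_obs()['position'])
c=grab('side');hsv=cv2.cvtColor(c['pixels'],cv2.COLOR_RGB2HSV)
m=cv2.inRange(hsv,(12,120,90),(35,255,255)); n,l,s,ce=cv2.connectedComponentsWithStats(m)
for i in range(1,n):
    if s[i,4]>15: print(s[i],ce[i].round(1),onplane(c,[ce[i]],.042)[0].round(4))
w=camera('wrist'); hs=cv2.cvtColor(w['pixels'],cv2.COLOR_RGB2HSV)
m=cv2.inRange(hs,(12,120,90),(35,255,255)); n,l,s,ce=cv2.connectedComponentsWithStats(m)
for i in range(1,n):
    if s[i,4]>60: print('w',s[i],ce[i].round(1),onplane(w,[ce[i]],.052)[0].round(4))
a=cv2.resize(c['pixels'][180:400,180:460,::-1],(400,314)); b=cv2.resize(w['pixels'][:,:,::-1],(400,300)); o=np.zeros((314,800,3),np.uint8);o[:,:400]=a;o[:300,400:]=b
cv2.imwrite('pics/s2.png',o)
E
```

```text
clock: 5.12
position: [0.5618, -0.3669, 0.0731]
ee_rot: [0.681, 0.732, -0.0, 0.001]
ft_force: [3.2, -3.4, -0.9]
grip_width: 1.0
grasp_force: 2.5
clock: 5.53
position: [0.5581, -0.3278, 0.0732]
ee_rot: [0.681, 0.732, -0.001, 0.001]
ft_force: [0.7, -5.3, -1.5]
grip_width: 1.002
grasp_force: 2.7
clock: 5.95
position: [0.5544, -0.2779, 0.0731]
ee_rot: [0.681, 0.732, -0.001, 0.001]
ft_force: [0.4, -5.2, -0.8]
grip_width: 1.005
grasp_force: 2.7
clock: 6.37
position: [0.5509, -0.2281, 0.0732]
ee_rot: [0.681, 0.732, -0.0, 0.001]
ft_force: [0.6, -5.9, -0.7]
grip_width: 0.999
grasp_force: 2.7
clock: 6.78
position: [0.5488, -0.1946, 0.0731]
ee_rot: [0.681, 0.732, -0.0, 0.0]
ft_force: [1.2, -6.5, -0.1]
grip_width: 1.001
grasp_force: 2.9
[ 0.5487722  -0.19464009  0.07306613]
[438 373  11  17 136] [442.9 380.6] [ 0.6995 -0.4524  0.042 ]
[288 390  11  17 145] [292.9 398. ] [ 0.3857 -0.4105  0.042 ]
[391 424  11  18 157] [395.6 432.1] [ 0.5597 -0.5381  0.042 ]
[  50  446  122   34 1105] [110.2 455.4] [ 0.0289 -0.4431  0.042 ]
w [ 281  183   71   86 4749] [316.1 227. ] [ 0.5447 -0.141   0.052 ]
```

View pics/s2.png

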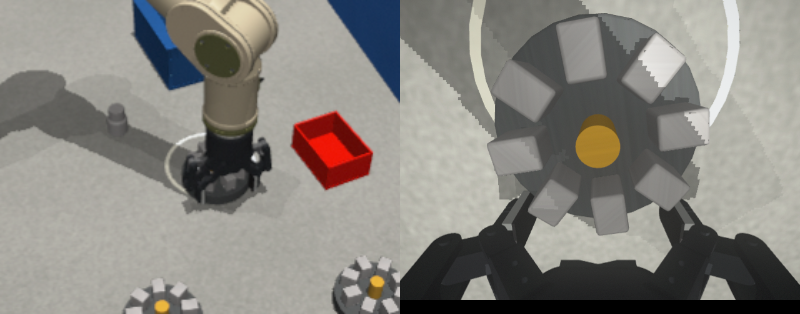

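The side crop shows the dish at the rim of the ring at (235,185). In the wrist view it sits cradled between both fingers, with the hub top at about (317,235) in wrist pixels, which puts the dish at about (0.545,-0.143). About 37 mm remain.

```bash
python3 -m creep '[[[9,0,0],0],[[18,0,0],0],[[25,0,0],0],[[31,0,0],0],[[35,0,0],0]]'
python3 -m creep '[[[2,0,0],0],[[3,0,0],0],[[3,0,0],0],[[3,0,0],0],[[3,0,0],0]]'
python3 - <<'E'
from h import *
w=camera('wrist'); hs=cv2.cvtColor(w['pixels'],cv2.COLOR_RGB2HSV)
m=cv2.inRange(hs,(12,120,130),(35,255,255)); n,l,s,ce=cv2.connectedComponentsWithStats(m); i=s[1:,4].argmax()+1
ct=max(cv2.findContours((l==i).astype(np.uint8),0,1)[0],key=cv2.contourArea)
print('w',s[i],ce[i].round(1),onplane(w,[ce[i]],.052)[0].round(4),w['extrinsics'][2,:3])
yb=s[i,1]+s[i,3]; r=s[i,2]/2; print('top',onplane(w,[[s[i,0]+r,yb-r]],.052)[0])
m=cv2.inRange(hs,(0,0,190),(180,30,255))
E
```

```text
clock: 7.3
position: [0.5463, -0.1603, 0.073]
ee_rot: [0.681, 0.732, -0.0, 0.0]
ft_force: [0.0, -7.2, 0.1]
grip_width: 1.002
grasp_force: 3.1
clock: 7.72
position: [0.5461, -0.1575, 0.073]
ee_rot: [0.681, 0.732, -0.0, 0.0]
ft_force: [0.7, -4.9, 0.3]
grip_width: 1.0
grasp_force: 2.7
w [ 281  201   71   68 3826] [316.2 234.5] [ 0.5423 -0.1062  0.052 ] [ 0.022795   -0.31820079 -0.94774925]
top [ 0.54232914 -0.10584846  0.052     ]
```

The dish is at (0.542,-0.106), 3 mm from the ring centre. I'm backing off, rising, and then looking at the ring and the index.

```bash
python3 -m creep '[[[-6,0,0],0],[[-16,0,0],0],[[-30,0,0],0],[[-40,0,0],0],[[-45,0,0],0]]'
python3 -m creep '[[[0,0,-150],0],[[0,0,-150],0],[[0,0,-150],0],[[0,0,-150],0],[[0,0,-150],0]]'
python3 -m creep '[[[-40,0,-100],0],[[-40,0,-100],0],[[-40,0,-100],0],[[-40,0,-100],0],[[-40,0,-100],0]]'
python3 - <<'E'
from h import *
c=grab('side');t=grab('top')
a=cv2.resize(c['pixels'][110:210,240:373,::-1],(798,600),interpolation=2)
cv2.imwrite('pics/idx.png',a)
b=cv2.resize(t['pixels'][150:300,180:380,::-1],(800,600),interpolation=2);cv2.imwrite('pics/top2.png',b)
hsv=cv2.cvtColor(t['pixels'],cv2.COLOR_RGB2HSV);m=cv2.inRange(hsv,(15,120,90),(35,255,255));n,l,s,ce=cv2.connectedComponentsWithStats(m)
for i in range(1,n):
    if 15<s[i,4]<90: print(ce[i].round(1),onplane(t,[ce[i]],.052)[0].round(4))
E
```

```text
clock: 8.18
position: [0.5492, -0.2038, 0.073]
ee_rot: [0.682, 0.732, -0.0, 0.0]
ft_force: [0.2, 0.0, -0.1]
grip_width: 0.997
grasp_force: 0.0
clock: 8.6
position: [0.5511, -0.2033, 0.2282]
ee_rot: [0.681, 0.732, 0.002, 0.003]
ft_force: [1.1, -0.2, -0.6]
grip_width: 1.001
grasp_force: 0.0
clock: 9.02
position: [0.5524, -0.2428, 0.3237]
ee_rot: [0.682, 0.732, 0.001, 0.001]
ft_force: [0.6, 0.5, 0.3]
grip_width: 0.996
grasp_force: 0.0
[478.5 194.8] [ 0.6989 -0.4473  0.052 ]
[508.5 242.9] [ 0.5591 -0.5329  0.052 ]
[361.3 247.3] [ 0.5393 -0.1056  0.052 ]
[465.5 302.8] [ 0.3856 -0.4042  0.052 ]
[128.3 451.9] [-0.0514  0.5415  0.052 ]
```

View pics/idx.png

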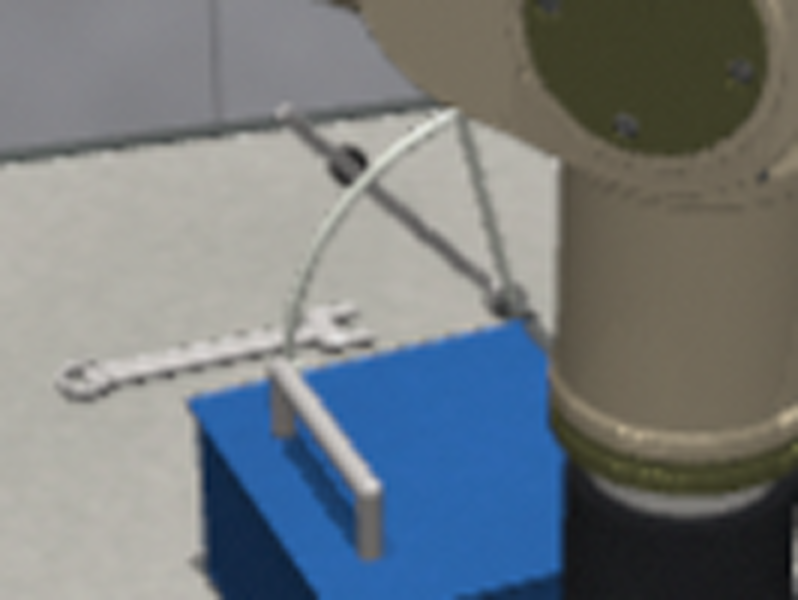

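View pics/top2.png

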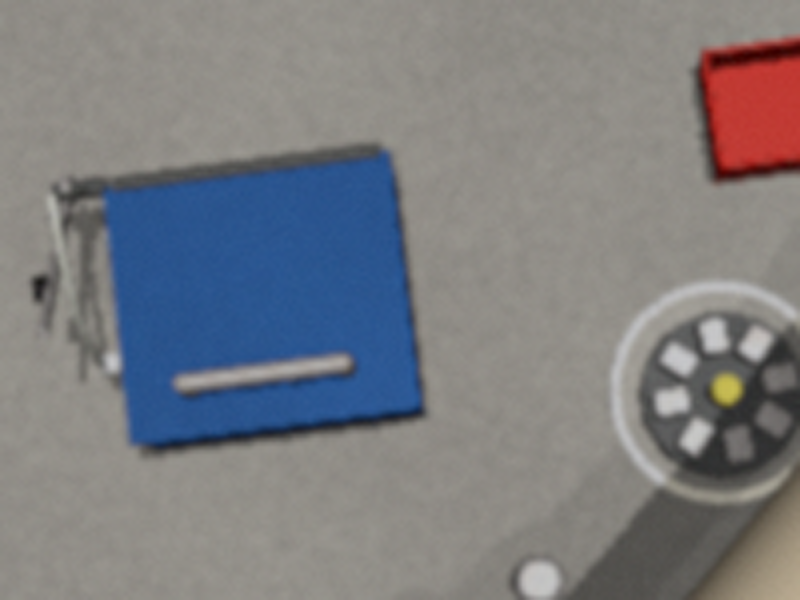

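The side crop shows the index bar from its tip at crop (285,110), past the knob at (348,163), to the pivot at (505,298). The pale arc is the fixed sector. The top crop shows the dish inside the ring at (727,390), with the lid shut. I'm casting the bar's pixels onto the arm's vertical plane.

Run:
```python
from h import *
c={k:v for k,v in np.load('side.npz').items()}
psi=np.radians(8.5); ex=np.array([np.cos(psi),np.sin(psi),0]); ey=np.array([-ex[1],ex[0],0])
lc=np.array([.5922,.2224,0]); hinge=lc+.092*ex+[0,0,.103]; print('hinge',hinge)
P0=hinge+.126*ey
uv=np.array([[285,110],[310,133],[400,215],[440,248],[505,298]])/6+[240,110]
o,d=ray(c,uv); Q=o+d*(((P0-o)@ey)/(d@ey))[:,None]-P0
X,Z=Q@ex,Q[:,2]; print(np.c_[X,Z,np.hypot(X,Z)].round(4), 'ang each',np.arctan2(Z,-X).round(3),'fit',np.arctan(-np.polyfit(X,Z,1)[0]))
for f in('side','top'):
    k={a:b for a,b in np.load(f+'.npz').items()}
    print(f,proj(k,[P0]), proj(k,[hinge-.15*ex+[0,0,.038]]))
t={k:v for k,v in np.load('top.npz').items()}
print('knob/tip top',[ (proj(t,[P0+.18*(-ex*np.cos(a)+np.array([0,0,np.sin(a)]))])[0]-[180,150])*4 for a in (.55,.65,.75)])
for a in (.55,.6,.65,.7,.75):
    h=hinge+.1547*(-ex*np.cos(a+.248)+np.array([0,0,np.sin(a+.248)])); print(a,h.round(4))
```

```text
hinge [0.68318946 0.23599847 0.103     ]
[[-0.1139  0.1314  0.1739]
 [-0.1014  0.1162  0.1543]
 [-0.0547  0.06    0.0812]
 [-0.033   0.0359  0.0488]
 [ 0.0034 -0.0025  0.0043]] ang each [ 0.857  0.853  0.831  0.826 -2.51 ] fit 0.8543853932718843
side [[323.15932223 159.20133951]] [[292.84088664 180.68760218]]
top [[196.81293477 198.17108872]] [[245.50103339 243.47717836]]
knob/tip top [array([ 60.70455761, 394.45606879]), array([ 54.16335931, 376.56538178]), array([ 47.65622271, 356.34816163])]
0.55 [0.5764 0.22   0.2138]
0.6 [0.582  0.2209 0.219 ]
0.65 [0.5878 0.2217 0.224 ]
0.7 [0.5939 0.2227 0.2287]
0.75 [0.6003 0.2236 0.233 ]
```

The index angle is about 0.845 rad, from both the line slope and the pivot–tip line, and it agrees with the top view. I'm moving over the handle.

```bash
python3 -m creep '[[[190,7,0],0],[[190,7,0],0],[[190,7,0],0],[[190,7,0],0],[[190,7,0],0]]'
python3 -m creep '[[[190,7,0],0],[[190,7,0],0],[[190,7,0],0],[[190,7,0],0],[[190,7,0],0]]'
python3 -m creep '[[[30,1,20],-0.05],[[60,2,40],-0.077],[[77,2,55],-0.077],[[77,2,60],-0.077],[[77,2,60],-0.077]]'
python3 - <<'E'
from h import *
s=manip.get_obs();print(s['position'],s['ee_rot'],s['joint_pos'].round(2))
w=camera('wrist');cv2.imwrite('pics/w3.png',cv2.resize(w['pixels'][:,:,::-1],(480,360)))
hs=cv2.cvtColor(w['pixels'],cv2.COLOR_RGB2HSV)
print('bar predicted px', proj(w,[[.5367,.2145,.147],[.5286,.2683,.147],[.5446,.1595,.147]]).round(0).tolist(),'scale .75')
E
```

```text
clock: 9.53
position: [0.5451, -0.0458, 0.3212]
ee_rot: [0.679, 0.734, -0.0, -0.002]
ft_force: [-0.3, 0.3, -0.2]
grip_width: 0.999
grasp_force: 0.0
clock: 9.95
position: [0.5373, 0.1446, 0.3213]
ee_rot: [0.679, 0.734, -0.001, -0.001]
ft_force: [-0.7, -0.0, 0.1]
grip_width: 1.002
grasp_force: 0.0
clock: 10.37
position: [0.5338, 0.2163, 0.2603]
ee_rot: [0.652, 0.759, -0.002, -0.001]
ft_force: [0.3, -0.9, 0.0]
grip_width: 1.003
grasp_force: 0.0
[0.53381048 0.2162901  0.26026327] [ 6.51505766e-01  7.58640349e-01 -2.18573494e-03 -5.30176694e-04] [-1.34  0.44  1.13  1.7  -0.41  1.28  0.03]
bar predicted px [[322.0, 273.0], [323.0, 180.0], [321.0, 353.0]] scale .75
```

View pics/w3.png

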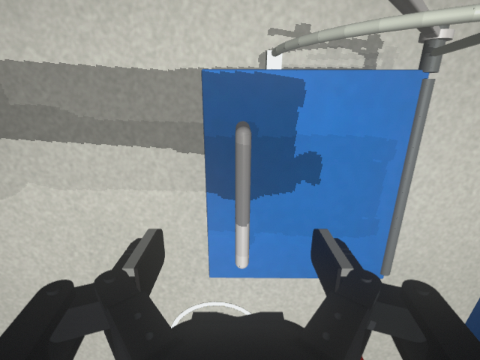

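The bar runs from (242,130) to (242,268) in the picture, centred between the open fingers and where I predicted it. I'm descending, gripping, and watching the force.

```bash
python3 -m creep '[[[0,2,20],0],[[0,2,40],0],[[0,2,52],0],[[0,2,60],0],[[0,2,60],0]]'
python3 -m creep '[[[0,0,0],0],[[0,0,0],0],[[0,0,0],0],[[0,0,0],0],[[0,0,0],0]]' 0 30
python3 -m creep '[[[0,0,0],0],[[0,0,0],0],[[0,0,0],0],[[0,0,0],0],[[0,0,0],0]]' 0 60
python3 -c "
from h import *
print(manip.get_obs()['joint_pos'].round(3))"
```

```text
clock: 10.83
position: [0.537, 0.2146, 0.202]
ee_rot: [0.653, 0.757, -0.001, -0.0]
ft_force: [-0.3, 0.4, -0.1]
grip_width: 0.999
grasp_force: 0.0
clock: 11.25
position: [0.5376, 0.2155, 0.2034]
ee_rot: [0.652, 0.758, 0.0, 0.0]
ft_force: [0.8, -0.3, -0.2]
grip_width: 0.302
grasp_force: 0.0
clock: 11.67
position: [0.5374, 0.2155, 0.2031]
ee_rot: [0.652, 0.758, 0.0, -0.0]
ft_force: [-2.6, -0.7, 6.4]
grip_width: 0.115
grasp_force: 58.8
[-1.29   0.5    1.074  1.753 -0.475  1.177  0.071]
```

```bash
python3 -m creep '[[[0,2.1,-7.4],0],[[0,4.6,-14.8],0],[[0,7.4,-22],0],[[0,10.6,-29],0],[[0,14.1,-35.9],0]]'
python3 -m creep '[[[0,3.8,-6.7],0],[[0,8,-13.2],0],[[0,12.6,-19.5],0],[[0,17.4,-25.5],0],[[0,22.5,-31.3],0]]'
python3 -c "
from h import *
print(manip.get_obs()['joint_pos'].round(3))"
```

```text
clock: 12.08
position: [0.5506, 0.2175, 0.2389]
ee_rot: [0.652, 0.758, -0.001, -0.001]
ft_force: [-4.1, -0.9, -7.7]
grip_width: 0.111
grasp_force: 58.4
clock: 12.5
position: [0.5716, 0.2206, 0.2703]
ee_rot: [0.652, 0.758, -0.003, -0.003]
ft_force: [-18.2, -2.4, 2.1]
grip_width: 0.109
grasp_force: 58.6
[-1.226  0.516  1.081  1.58  -0.466  1.336  0.064]
```

```bash
python3 -m creep '[[[0,4.4,-6.6],0],[[0,9.6,-12.3],0],[[0,15.5,-17.3],0],[[0,21.7,-22],0],[[0,28.1,-26.3],0]]'
python3 -m creep '[[[0,0,0],0],[[0,0,0],0]]'
python3 - <<'E'
from h import *
s=manip.get_obs();print(s['joint_pos'].round(3),s['ft_force'])
p=s['position'];ex=np.array([np.cos(.1484),np.sin(.1484)]);d=p[:2]-[.6832,.2360]
print('fwd',-d@ex,'up',p[2]-.062-.103,'theta',np.arctan2(p[2]-.062-.103,-d@ex)-.248)
c=grab('side');cv2.imwrite('pics/idx2.png',cv2.resize(c['pixels'][80:230,220:420,::-1],(800,600),interpolation=2))
E
```

```text
clock: 12.92
position: [0.5999, 0.2248, 0.2971]
ee_rot: [0.652, 0.758, -0.002, -0.002]
ft_force: [-20.4, -3.8, 12.6]
grip_width: 0.113
grasp_force: 59.9
clock: 13.08
position: [0.6004, 0.2248, 0.2977]
ee_rot: [0.652, 0.758, -0.001, -0.002]
ft_force: [-16.1, -1.9, 7.7]
grip_width: 0.113
grasp_force: 60.1
[-1.154  0.559  1.062  1.463 -0.489  1.408  0.072] [-16.08412869  -1.85821688   7.70122692]
fwd 0.08352328091886324 up 0.1327261946687509 theta 0.7611179390755547
```

View pics/idx2.png

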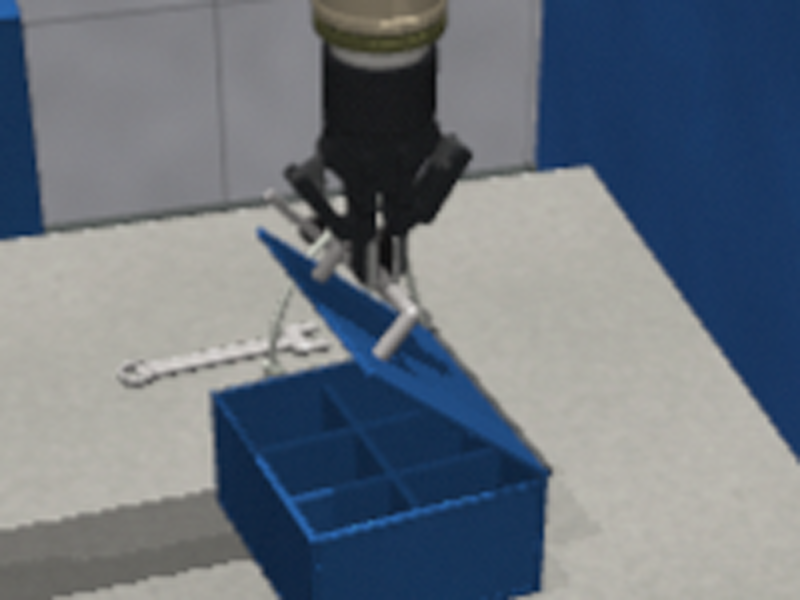

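The picture shows the lid raised, with its front edge running from (260,230) to (372,374) and its right rear corner at (548,470). The index tip is at (268,195). I'm measuring the lid angle by casting onto the plate's side planes.

Run:
```python
from h import *
c={k:v for k,v in np.load('side.npz').items()}
psi=np.radians(8.5); ex=np.array([np.cos(psi),np.sin(psi),0]); ey=np.array([-ex[1],ex[0],0]); h=np.array([.6832,.2360,.103])
for n,p,y in (('FR',[372,374],-.102),('FL',[260,230],.102),('RR',[548,470],-.102),('tip',[268,195],.126)):
    o,d=ray(c,[np.array(p)/4+[220,80]]); P0=h+y*ey; Q=(o+d*(((P0-o)@ey)/(d@ey))[:,None]-P0)[0]
    print(n,(Q@ex).round(4),Q[2].round(4),np.hypot(Q@ex,Q[2]).round(4),np.arctan2(Q[2],-Q@ex).round(3))
for th in (.7,.75,.8,.85):
    f=lambda r,n,y:h+y*ey+r*(-ex*np.cos(th)+np.array([0,0,np.sin(th)]))+n*(ex*np.sin(th)+np.array([0,0,np.cos(th)]))
    print(th,[((proj(c,[f(.184,n,y)])[0]-[220,80])*4).round(0).tolist() for n,y in ((-.003,-.102),(.003,-.102),(.003,.102))], 'tip',((proj(c,[f(.18,0,.126)])[0]-[220,80])*4).round(0).tolist())
```

```text
FR -0.1323 0.1187 0.1778 0.731
FL -0.1314 0.1179 0.1765 0.731
RR 0.0018 0.0042 0.0046 1.974
tip -0.1155 0.1304 0.1742 0.846
0.7 [[357.0, 381.0], [363.0, 373.0], [250.0, 228.0]] tip [240.0, 219.0]
0.75 [[366.0, 370.0], [372.0, 363.0], [258.0, 218.0]] tip [247.0, 209.0]
0.8 [[375.0, 359.0], [381.0, 352.0], [266.0, 208.0]] tip [255.0, 199.0]
0.85 [[384.0, 348.0], [391.0, 342.0], [275.0, 199.0]] tip [263.0, 190.0]
```

By image the lid is at 0.731 rad and by kinematics about 0.75. The index, measured the same way, is at 0.846. I'll raise the lid about 0.105 rad more along the arc, easing slightly outward.

```bash
python3 -m creep '[[[0,3,-2.6],0],[[0,6,-5],0],[[0,9,-7.2],0],[[0,11.5,-8.8],0],[[0,13,-9.6],0]]'
python3 -m creep '[[[0,0,0],0],[[0,0,0],0],[[0,0,0],0],[[0,0,0],0],[[0,0,0],0]]'
python3 - <<'E'
from h import *
s=manip.get_obs();p=s['position'];ex=np.array([np.cos(.1484),np.sin(.1484)]);d=p[:2]-[.6832,.2360]
print('theta',np.arctan2(p[2]-.165,-d@ex)-.248)
c=grab('side');t=grab('top');w=camera('wrist')['pixels'][:,:,::-1]
o=np.zeros((600,800,3),np.uint8);o[:]=cv2.resize(c['pixels'][80:230,220:420,::-1],(800,600),interpolation=2);o[420:,560:]=cv2.resize(t['pixels'][150:330,180:420,::-1],(240,180))
cv2.imwrite('pics/idx3.png',o)
E
```

```text
clock: 13.55
position: [0.6133, 0.2268, 0.3062]
ee_rot: [0.652, 0.758, -0.002, -0.001]
ft_force: [-11.5, -1.1, -2.2]
grip_width: 0.11
grasp_force: 58.8
clock: 13.97
position: [0.6131, 0.2268, 0.3061]
ee_rot: [0.652, 0.758, -0.001, -0.001]
ft_force: [-9.3, -0.3, -1.8]
grip_width: 0.108
grasp_force: 58.8
theta 0.8586506476512845
```

View pics/idx3.png

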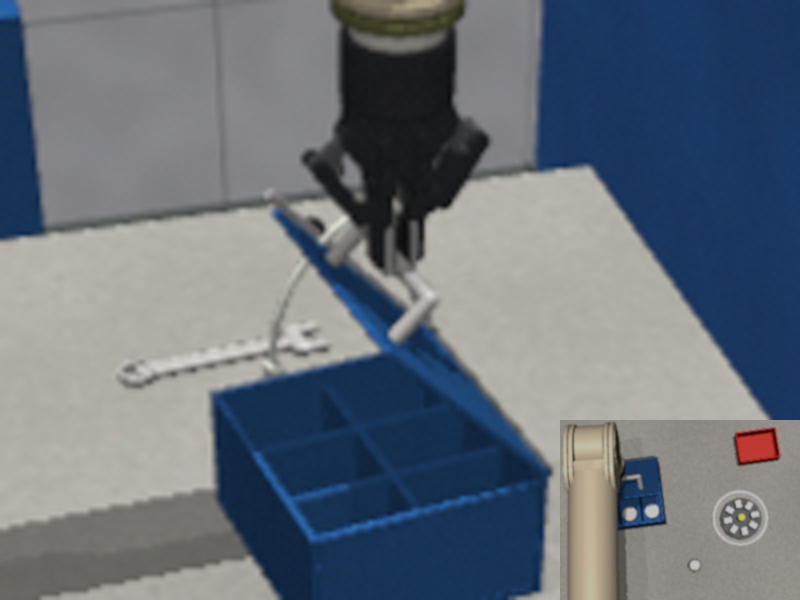

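The picture shows the lid edge in line with the index bar: its front-left corner is at (275,210), next to the index tip at (268,195), which gives about 0.84 rad. The inset shows the dish centred in the ring, and the hold is steady. I'm handing in.

```bash
python3 -c "
from workcell import manip
print(manip.hand_in())"
```

```text
the job is handed in; nothing more can be done
None
```

I handed the job in with the dish standing in the ring (3–6 mm off centre) and the gripper holding the lid at about 0.84 rad against the index at about 0.845; the hand-in gave no verdict.

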